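# Zero the peak pointer and present a turned spindle over the moisture tester

## Robot

A 7-joint arm with a two-finger parallel gripper is mounted at the origin on the work surface. World frame = base frame: x ahead of the robot, y to its left, z up, the work surface at z = 0. Lengths are in m, angles in rad, forces in N, time in s.
With the tool pointing down it reaches from about 0.425 to 0.875 m from the base axis. Payload 4.7 kg.
Tool frame: the origin (TCP) lies midway between the tips of the shut fingers; the grasp point (between the pads) lies 19 mm behind it; z points along the fingers, x is the direction in which the jaws open and shut, and the axes are right-handed (so a half turn about z gives the same grasp; the last joint's range is limited). The gripper opens to 87 mm and grips with 3 to 60 N. Pads are 19 mm wide; open, the fingers measure 117 mm over their backs; the gripper's body (75 mm by 190 mm) begins 51 mm behind the grasp point.
Start: joints at [-1.122, 0.321, -0.07, 1.45, 0.023, 1.371, -0.057], TCP at [0.274, 0.59, 0.223] pointing down, gripper open.
Joint ranges: [-2.86, 2.86], [-0.3, 2.09], [-1.38, 1.24], [0.06, 2.45], [-1.56, 4.7], [0.09, 2.05], [-2.69, 2.69]. Speed limits (rad/s): [2.57, 2.57, 3.14, 3.14, 3.14, 3.14, 3.14].

## Interface

Orientations are given as a rotation vector (axis times angle).
In Python, from bench import get_state, eyes, ticket gives the robot as it stands.
- The arm moves only by the tool carry_out, never from a script. Its argument "motion" is a list of rows, each a list of 2 entries, a list of its own where there are three numbers: the shift along the world's x, y, z in m, then the turn about the world's z in rad. A call has 1 to 20 rows; each row is the pose to reach, as a shift and turn from the pose commanded when the call began; what a row does not reach only later rows make up. A row lasts 1/10 s, in which the tool goes at most 50 mm and 8.59 degrees, less where a joint would pass 70% of its speed; a pose out of reach is approached as far as the arm can. A call with a gripper value outside its range is refused whole. "grip" is the gripper command: -1 is fully open, 1 is shut, values between are in proportion, set as the call begins (left out, the last holds). The fingers move at their own pace and stop on an object; "squeeze" is the grip in N (left out, the last holds). Time passes only in rows, so rows that repeat a pose let the fingers close. It gives the time, the measured TCP pose, the force and the opening at its end, in the units of the state.
- get_state(): the state, without advancing time (a new reading comes with each control period).
- eyes.get_image(name): name is "scene" or "top" or "wrist"; returns a dict with "pixels" (420x560x3 uint8, blue, green, red), "mtx" (3x3 intrinsics, pixels), "extrinsics" (4x4, takes a point from camera to world coordinates). Camera axes: x right, y down, z forward; pixel columns grow to the right and rows downward; lengths in m; the calibration is good to about 2 mm. A picture is of the moment at which its call begins. There is no depth.
- ticket.close_job(): hands the job in, once; it reports no verdict.
The state is a dict: "time": time; "joint_positions": joint angles; "qd": joint speeds; "joint_torque": joint torques, N m; "position": TCP position; "tool_rot": TCP orientation; "ft_force": force on the tool from outside, world axes, zero at the start; "torque": the same for the moment, N m; "grip_width": opening from 0.0 (shut) to 1.0 (fully open).
Only numpy, scipy, OpenCV 4.12 (cv2) and the standard library are available. Lean on these libraries where they do the work, as an engineer would, in place of code of your own. Each camera call takes 0.05 s, during which the arm holds its last target. There are 200 camera calls.

## Task

Get a non-contact moisture reading of the half-turned spindle (the blank with a square block in the middle and both ends turned round): first turn the tester's peak-pointer knob back to its zero stop and leave it there, then pick the spindle up, lift it over the plywood chip guard and finish while holding it hovering level about 10 mm above the tester's black sensing strip, centred on it and lengthwise along it, between the two steel end posts. Keep hold of it at the end, never let the spindle touch the tester, do not bump the chip guard, and leave the other things on the bench where they are.

Things in the scene. Friction and masses are not known exactly. Their poses are not given: they have to be found in the camera images.
- spindle: The half-turned spindle, pale wood, 120 mm long, 80 to 200 g, lying level. Its middle is a square block 60 (x) x 44 x 44 mm; both ends are turned round, at most 38 mm thick, on the block's centre line. Origin: centre of the block's underside, the lowest part. x axis: along its length, z up. Take it from above across the block's 44 mm width (y).
- tester: Moisture tester, grey case fixed to the bench, 250 (x) x 220 (y) x 50 mm high; origin: centre of its underside. On its flat top: a black sensing strip (towards -y) and a dial with the peak knob, axis at x 0, y +50 mm. Two steel end posts, 12 (x) x 60 (y) mm, 40 mm higher than the case top, stand at x -105 and +105 mm, y -55 mm, beyond the strip's ends.
- strip (a point): Centre of the top face of the black sensing strip, 130 mm long (x) x 50 mm wide (y), 6 mm above the case top (56 mm above the bench). x axis: along the strip, z up. The end posts' inner faces are 99 mm either way along x.
- peak (a joint): Angle of the peak-pointer knob, rad: 0 at the zero stop, grows clockwise seen from above, up to 1.6. It starts off zero (0.6 to 1.4): turn it anticlockwise to the stop. A light friction (0.04 N m) holds it where it is left; there is no spring.
- peak_grip (a point): On the knob's vertical axis at grip height, 29 mm above the case top (79 mm above the bench); turns with the knob. The black grip bar is 44 mm long (this point's y) and 12 mm wide (x), its top 5 mm above this point, its foot 23 mm below on a round skirt of radius 22 mm. +y is the pointer's nose (white line on the bar); at zero it points along the tester's +y, to a small steel pin.
- guard: Chip guard: an upright plywood board fixed on the bench between the blanks and the tester, 220 mm long (x) x 18 mm thick (y), its top 110 mm above the bench; two feet 50 mm wide (y) and 6 mm high. Origin: at bench level under its middle.
- blank_plain: Bystander: plain square blank of the same wood, 120 (x) x 44 x 44 mm, no turned ends. Origin: centre of its underside.
- blank_tail: Bystander: blank of the same wood, 120 mm long, turned round at one end only (+x): its square part is 70 mm long, from x -60 to x +10 mm, 44 x 44 mm. Origin: on the underside, at mid-length.
- tin: Bystander: steel wax tin, diameter 68 mm, 45 mm high. Origin: centre of its underside.
- sander: Bystander: cork sanding block, 100 (x) x 60 x 36 mm. Origin: centre of its underside.
- glue: Bystander: white glue bottle, diameter 60 mm, 160 mm high. Origin: centre of its underside.
- offcut: Bystander: round wooden offcut disc, diameter 90 mm, 35 mm high. Origin: centre of its underside.
- chisel: Bystander: turning chisel lying along its x axis, about 310 mm long, 28 mm high, handle towards -x. Origin: on the bench under the ferrule.
Things that resemble listed ones, but are neither listed nor needed, are in the scene too. Leave any blue or pink look-alike of the spindle alone.

How it is judged:
On the way, in this order (a step that is already met when the one before it is completed fails the run):
1. the peak knob is turned back to its zero stop (within 0.08 rad) while the spindle still lies on the bench (value of joint peak below 0.08 rad and height (world z) of spindle below 0.01 m), for 0.2 s.
2. the spindle is lifted higher than the chip guard's top (underside above 111 mm) (height (world z) of spindle above 0.111 m and contact force between spindle and the fingers above 0.5 N), for 0.1 s.
At the end, for the whole second after the job is handed in: Knob within 0.08 rad of zero; the gripper holds the spindle still, its underside 3 to 20 mm above the strip, middle within 12 mm of the strip's centre (horizontally), length within 0.12 rad of the strip's, level within 0.1 rad, not touching the tester (0.1 N), speed under 20 mm/s (value of joint peak below 0.08 rad and z of spindle in the frame of strip between 0.003 and 0.02 m and horizontal distance between spindle and strip below 0.012 m and angle between the x axis of spindle and the x axis of strip, either way round below 0.12 rad and angle between spindle's own z axis and vertical below 0.1 rad and contact force between spindle and the fingers above 0.5 N and contact force between spindle and tester below 0.1 N and linear speed of spindle below 0.02 m/s); the arm keeps its last pose, push and grip.
It fails at once if the spindle touches the tester (over 0.5 N) (contact force between spindle and tester above 0.5 N).
It fails at once if the chip guard is bumped by the spindle or the robot (over 2 N) (contact force between any of spindle, the fingers, the arm and guard above 2 N).
It fails at once if another thing on the bench is moved by more than 30 mm (distance of any of blank_plain, blank_tail, tin, sander, glue, offcut, chisel from where it was at the start of the episode above 0.03 m).
It also fails if it takes over 62 s, if anything falls off the work surface, if the arm or the gripper's body presses on something with over 40 N, if the wrist force passes 120 N, or if a joint passes its speed limit or range.

## Working session

There is one attempt and no reset: what is moved stays moved. The work goes in short steps, Python scripts to look and compute and a tool call to move; the robot and the scene stay as the last step left them, time stands still between calls to the robot, and variables do not carry over. Pictures are saved under pics/ and viewed, about 8 in all and at most 12, crops included, and the job is handed in when it is done.

Besides the shell and the picture viewer there is one more tool, called after "Emit:" in YAML: its name, and indented under it one key for each argument. carry_out: Moves the arm, as the interface text tells. Its arguments: {"type":"object","properties":{"motion":{"type":"array","items":{"type":"array"}},"grip":{"type":"number"},"squeeze":{"type":"number"}},"required":["motion"]}

```bash
mkdir -p pics
cat > h.py <<'E'
import numpy as np, cv2
from bench import get_state, eyes, ticket
def snap(n,f=None):
    d=eyes.get_image(n)
    if f: cv2.imwrite('pics/'+f,d['pixels'])
    return d
def ray(d,px,z):
    p=cv2.undistortPoints(np.array([[px]],float),d['mtx'],None)[0,0]
    E=d['extrinsics'];v=E[:3,:3]@[p[0],p[1],1];o=E[:3,3]
    return o+v*(z-o[2])/v[2]
def proj(d,P):
    T=np.linalg.inv(d['extrinsics']);q=d['mtx']@(T[:3,:3]@np.array(P)+T[:3,3]);return q[:2]/q[2]
E
python3 - <<'E'
from h import *
for n in('top','scene'):
    d=snap(n,n+'1.png');print(d['extrinsics'].round(3),d['mtx'].round(1))
s=get_state();print(s['time'],s['position'],s['tool_rot'],s['grip_width'])
E
```

```text
[[-0.008 -0.987  0.163  0.296]
 [-1.     0.008  0.    -0.004]
 [-0.002 -0.163 -0.987  1.387]
 [ 0.     0.     0.     1.   ]] [[414.6   0.  276.4]
 [  0.  414.6 212.3]
 [  0.    0.    1. ]]
[[-6.500e-01  6.470e-01 -4.000e-01  1.007e+00]
 [ 7.600e-01  5.530e-01 -3.410e-01  4.110e-01]
 [ 1.000e-03 -5.250e-01 -8.510e-01  1.116e+00]
 [ 0.000e+00  0.000e+00  0.000e+00  1.000e+00]] [[462.    0.  277.5]
 [  0.  462.  210.4]
 [  0.    0.    1. ]]
0.1 [0.2736217  0.58905853 0.22157589] [ 2.64741673e+00  1.68956525e+00 -2.17348468e-03] 1.0001698580304015
```

View pics/top1.png

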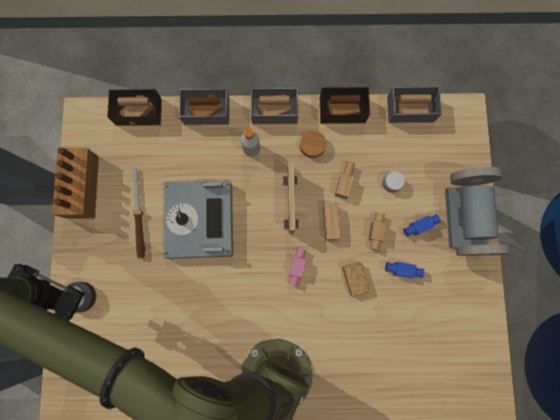

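View pics/scene1.png

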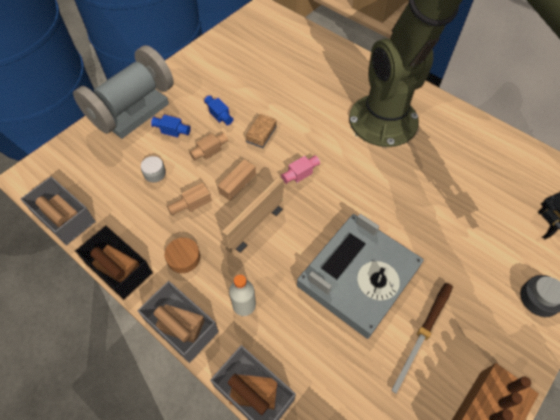

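The top view shows the tester at (198,219), the guard at (291,196), the plain blank at (332,220) and the tail blank at (345,180). The spindle is at (377,231), with both ends turned. I'll zoom in on it and on the knob.

Run:
```python
from h import *
d=snap('top');im=d['pixels']
a=cv2.resize(im[170:270,155:240],None,fx=5,fy=5,interpolation=cv2.INTER_CUBIC)
b=cv2.resize(im[200:265,350:410],None,fx=5,fy=5,interpolation=cv2.INTER_CUBIC)
c=np.zeros((500,425+300,3),np.uint8);c[:,:425]=a;c[:325,425:]=b
cv2.imwrite('pics/c1.png',c)
for px,z in [((377,231),.044),((198,219),.05),((214,218),.056),((181,219),.079),((291,168),.11),((291,229),.11)]: print(px,ray(d,px,z).round(3))
g=cv2.cvtColor(im,cv2.COLOR_BGR2GRAY);m=((g<45)*255).astype(np.uint8)
cs,_=cv2.findContours(m[190:250,200:230],0,2)
for k in cs:
    if cv2.contourArea(k)>60:
        r=cv2.minAreaRect(k);B=cv2.boxPoints(r)+[200,190];P=np.array([ray(d,p,.056)[:2] for p in B]);print('strip',P.round(4).tolist(),P.mean(0).round(4))
```

```text
(377, 231) [ 0.454 -0.331  0.044]
(198, 219) [0.497 0.252 0.05 ]
(214, 218) [0.499 0.199 0.056]
(181, 219) [0.493 0.301 0.079]
(291, 168) [ 0.649 -0.051  0.11 ]
(291, 229) [ 0.454 -0.048  0.11 ]
strip [[0.5621, 0.22], [0.5617, 0.1807], [0.4401, 0.179], [0.4405, 0.2177]] [0.5011 0.1994]
```

View pics/c1.png

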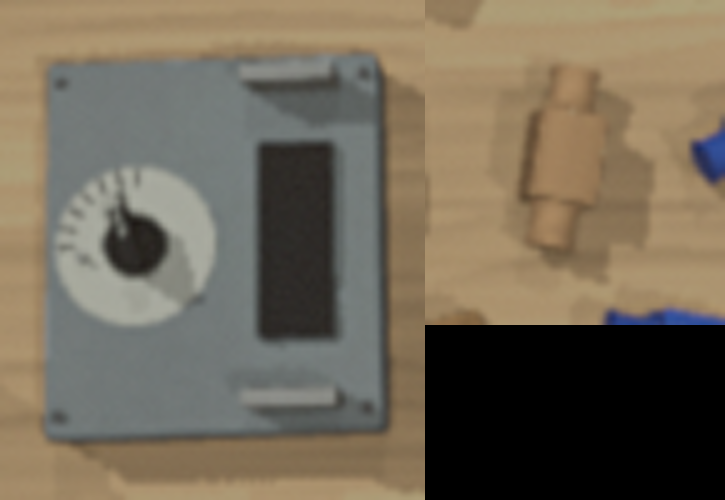

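Clockwise from tester +y, the pointer nose reads about 1.2 rad. The tester is nearly axis-aligned. I'll go above the knob.

Emit:
carry_out:
  motion:
    - [[0.22, -0.285, 0.02], -2.37]
    - [[0.22, -0.285, 0.02], -2.37]
    - [[0.22, -0.285, 0.02], -2.37]
    - [[0.22, -0.285, 0.02], -2.37]
    - [[0.22, -0.285, 0.02], -2.37]
    - [[0.22, -0.285, 0.02], -2.37]
    - [[0.22, -0.285, 0.02], -2.37]
    - [[0.22, -0.285, 0.02], -2.37]
    - [[0.22, -0.285, 0.02], -2.37]
    - [[0.22, -0.285, 0.02], -2.37]
    - [[0.22, -0.285, 0.02], -2.37]
    - [[0.22, -0.285, 0.02], -2.37]
    - [[0.22, -0.285, 0.02], -2.37]
    - [[0.22, -0.285, 0.02], -2.37]
    - [[0.22, -0.285, 0.02], -2.37]
    - [[0.22, -0.285, 0.02], -2.37]
    - [[0.22, -0.285, 0.02], -2.37]
    - [[0.22, -0.285, 0.02], -2.37]
    - [[0.22, -0.285, 0.02], -2.37]
    - [[0.22, -0.285, 0.02], -2.37]

```text
time: 2.15
position: [0.4938, 0.3045, 0.2425]
tool_rot: [2.563, -1.816, -0.0]
ft_force: [0.1, -0.5, 0.6]
grip_width: 0.997
```

Run:
```python
from h import *
from scipy.spatial.transform import Rotation as R
d=snap('wrist','w1.png');s=get_state();print(s['position'],R.from_rotvec(s['tool_rot']).as_matrix().round(3),s['joint_positions'],s['ft_force'])
for p in ([.497,.302,.084],[.501,.1994,.056]): print(proj(d,p))
```

```text
[0.49383012 0.30448409 0.24255981] [[ 0.331 -0.944 -0.   ]
 [-0.944 -0.331 -0.   ]
 [ 0.     0.    -1.   ]] [-0.90151387  0.16355496  0.34314064  1.61384284 -0.05583592  1.37398317
 -1.78479216] [-0.35132608  0.0362943   0.215833  ]
[284.35986709 189.57093033]
[381.53128787 212.33435943]
```

View pics/w1.png

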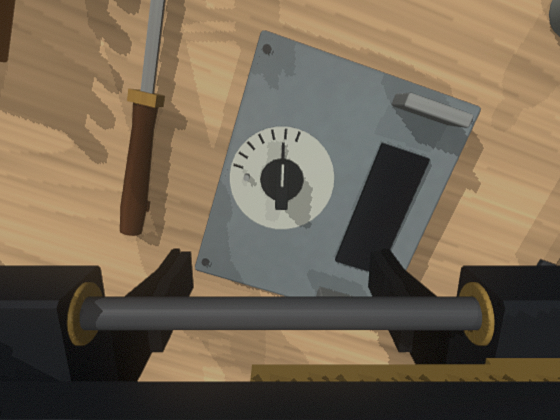

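The wrist view shows the knob bar vertical in the image (x≈282, dial centre about (282,178)), so it is square to the jaws. I'll compute the dial centre and the strip.

Run:
```python
from h import *
d=snap('wrist');im=d['pixels'];hsv=cv2.cvtColor(im,cv2.COLOR_BGR2HSV);g=hsv[...,2]
m=((g>135)&(hsv[...,1]<60)).astype(np.uint8)*255;m[:100]=0;m[240:]=0;m[:,:215]=0;m[:,345:]=0
cs,_=cv2.findContours(m,0,2);k=max(cs,key=cv2.contourArea);e=cv2.minEnclosingCircle(k);print(e,cv2.fitEllipse(k))
for z in(.050,.053): print('dial',ray(d,e[0],z).round(4))
def box(m,x0,y0,x1,y1,z,nm):
    mm=np.zeros_like(m);mm[y0:y1,x0:x1]=m[y0:y1,x0:x1]
    k=max(cv2.findContours(mm,0,2)[0],key=cv2.contourArea);r=cv2.minAreaRect(k);P=np.array([ray(d,p,z)[:2] for p in cv2.boxPoints(r)])
    c=P.mean(0);a,b=P[1]-P[0],P[2]-P[1];l=a if np.hypot(*a)>np.hypot(*b) else b
    print(nm,r,c.round(4),np.hypot(*a),np.hypot(*b),np.degrees(np.arctan2(l[1],l[0])))
box(((g<60)*255).astype(np.uint8),325,130,440,249,.056,'strip')
box(((g<70)*255).astype(np.uint8),255,155,310,215,.079,'knobdark')
for p in[(282,165),(282,187)]: print(ray(d,p,.084))
```

```text
((281.3847961425781, 177.14559936523438), 52.51328659057617) ((281.4195556640625, 177.30889892578125), (102.10472106933594, 104.25007629394531), 83.04025268554688)
dial [0.5004 0.3059 0.05  ]
dial [0.501  0.3061 0.053 ]
strip ((384.1551818847656, 203.36207580566406), (51.066219329833984, 116.43097686767578), 21.801406860351562) [0.5078 0.2004] 0.11620639930042195 0.05044347825526968 1.3698140188004513
knobdark ((283.20208740234375, 182.11862182617188), (48.126670837402344, 41.377193450927734), 56.97612762451172) [0.5018 0.3047] 0.03747121640539536 0.04437086415136365 -127.27608200986768
[0.51747596 0.31147858 0.084     ]
[0.49856638 0.30480892 0.084     ]
```

Emit:
carry_out:
  motion:
    - [[0.0065, 0.001, -0.04], 0]
    - [[0.0065, 0.001, -0.08], 0]
    - [[0.0065, 0.001, -0.12], 0]
    - [[0.0065, 0.001, -0.15], 0]
    - [[0.0065, 0.001, -0.17], 0]
    - [[0.0065, 0.001, -0.18], 0]
    - [[0.0065, 0.001, -0.18], 0]
    - [[0.0065, 0.001, -0.18], 0]
  grip: -0.1
  squeeze: 10

```text
time: 3.05
position: [0.5011, 0.306, 0.0636]
tool_rot: [-2.561, 1.817, -0.001]
ft_force: [-0.4, -0.1, 0.2]
grip_width: 0.553
```

Emit:
carry_out:
  motion:
    - [[0, 0, 0], 0]
    - [[0, 0, 0], 0]
    - [[0, 0, 0], 0]
    - [[0, 0, 0], 0]
    - [[0, 0, 0], 0]
    - [[0, 0, 0], 0]
    - [[0, 0, 0], 0]
    - [[0, 0, 0], 0]
  grip: 1

```text
time: 3.85
position: [0.5003, 0.3056, 0.0627]
tool_rot: [2.562, -1.818, -0.0]
ft_force: [-1.6, -0.3, 1.7]
grip_width: 0.138
```

Gripped: the opening is 12 mm, which matches the bar. Now I'll turn anticlockwise.

Emit:
carry_out:
  motion:
    - [[0, 0, 0], 0.12]
    - [[0, 0, 0], 0.24]
    - [[0, 0, 0], 0.36]
    - [[0, 0, 0], 0.48]
    - [[0, 0, 0], 0.6]
    - [[0, 0, 0], 0.72]
    - [[0, 0, 0], 0.84]
    - [[0, 0, 0], 0.96]
    - [[0, 0, 0], 1.06]
    - [[0, 0, 0], 1.14]
    - [[0, 0, 0], 1.2]
    - [[0, 0, 0], 1.24]
    - [[0, 0, 0], 1.26]
    - [[0, 0, 0], 1.27]
    - [[0, 0, 0], 1.27]
    - [[0, 0, 0], 1.27]
    - [[0, 0, 0], 1.27]

```text
time: 5.55
position: [0.4983, 0.307, 0.0627]
tool_rot: [-3.14, -0.058, 0.005]
ft_force: [-4.5, 1.5, 3.9]
grip_width: 0.14
```

Run:
```python
from h import *
s=get_state();print(s['ft_force'],s['torque'],s['tool_rot'],s['grip_width'])
```

```text
[-4.45957277  1.52898597  3.89954518] [ 0.27226449  1.13899399 -0.10714156] [-3.13990399 -0.05814202  0.00494759] 0.14012873145406338
```

Emit:
carry_out:
  motion:
    - [[0.001, -0.001, 0], 0.02]
    - [[0.001, -0.001, 0], 0.04]
    - [[0.001, -0.001, 0], 0.04]
    - [[0.001, -0.001, 0], 0.04]

```text
time: 5.95
position: [0.4983, 0.307, 0.0627]
tool_rot: [-3.137, -0.121, 0.007]
ft_force: [-5.9, 3.5, 4.7]
grip_width: 0.144
```

Run:
```python
from h import *
s=get_state();print(s['ft_force'],s['torque'],s['tool_rot'],s['grip_width'])
```

```text
[-5.8906435   3.46146113  4.70292834] [ 0.5767635   1.50317923 -0.2887627 ] [-3.1368145  -0.12131793  0.00700123] 0.14381133379589037
```

The torque rose against the stop. Release, rise and check.

Emit:
carry_out:
  motion:
    - [[0, 0, 0], -0.06]
    - [[0, 0, 0], -0.06]
    - [[0, 0, 0], -0.06]
    - [[0, 0, 0], -0.06]
    - [[0, 0, 0.03], -0.06]
    - [[0, 0, 0.07], -0.06]
    - [[0, 0, 0.11], -0.06]
    - [[0, 0, 0.15], -0.06]
    - [[0, 0, 0.18], -0.06]
    - [[0, 0, 0.18], -0.06]
    - [[0, 0, 0.18], -0.06]
  grip: -0.1

```text
time: 7.05
position: [0.5017, 0.3045, 0.2431]
tool_rot: [-3.141, -0.025, -0.002]
ft_force: [-1.3, 0.3, -0.2]
grip_width: 0.551
```

Run:
```python
from h import *
d=snap('wrist','w2.png');print(get_state()['position'],get_state()['tool_rot'],get_state()['ft_force'])
```

```text
[0.50108113 0.30411335 0.24181791] [ 3.14079337e+00  2.51854551e-02 -1.17145898e-03] [ 0.32867483 -0.04208242 -0.42183593]
```

View pics/w2.png

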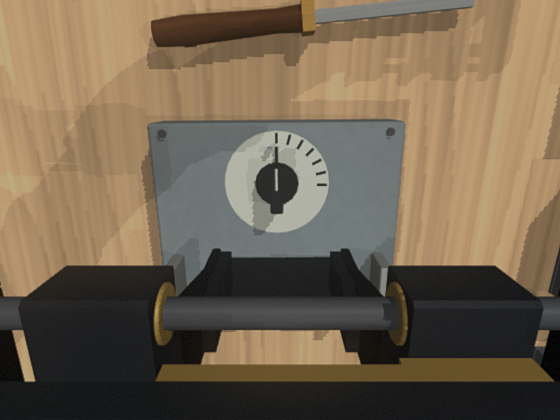

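The pointer sits on the zero mark: vertical white line at (276,180), zero tick at (276,138). Next I go above the spindle.

Emit:
carry_out:
  motion:
    - [[-0.048, -0.635, 0.03], -1.73]
    - [[-0.048, -0.635, 0.03], -1.73]
    - [[-0.048, -0.635, 0.03], -1.73]
    - [[-0.048, -0.635, 0.03], -1.73]
    - [[-0.048, -0.635, 0.03], -1.73]
    - [[-0.048, -0.635, 0.03], -1.73]
    - [[-0.048, -0.635, 0.03], -1.73]
    - [[-0.048, -0.635, 0.03], -1.73]
    - [[-0.048, -0.635, 0.03], -1.73]
    - [[-0.048, -0.635, 0.03], -1.73]
    - [[-0.048, -0.635, 0.03], -1.73]
    - [[-0.048, -0.635, 0.03], -1.73]
    - [[-0.048, -0.635, 0.03], -1.73]
    - [[-0.048, -0.635, 0.03], -1.73]
    - [[-0.048, -0.635, 0.03], -1.73]
    - [[-0.048, -0.635, 0.03], -1.73]
    - [[-0.048, -0.635, 0.03], -1.73]
    - [[-0.048, -0.635, 0.03], -1.73]
    - [[-0.048, -0.635, 0.03], -1.73]
    - [[-0.048, -0.635, 0.03], -1.73]
  grip: -0.6

```text
time: 9.1
position: [0.4535, -0.33, 0.2727]
tool_rot: [-2.058, 2.373, -0.0]
ft_force: [0.4, -0.0, -0.6]
grip_width: 0.8
```

Run:
```python
from h import *
d=snap('wrist','w3.png');s=get_state();print(s['position'],s['tool_rot'],s['joint_positions'],proj(d,[.454,-.331,.044]))
```

```text
[ 0.45348421 -0.33015942  0.27270418] [-2.05744590e+00  2.37383005e+00 -2.19923408e-04] [-0.109592    0.12474463  0.76348918  1.62410693 -0.08723089  1.42749724
 -1.05087672] [281.34440835 175.97320848]
```

View pics/w3.png

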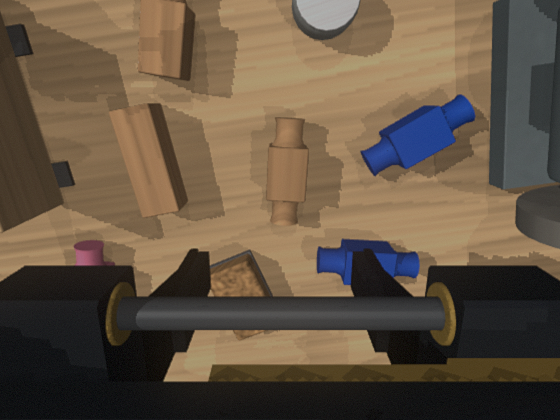

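The spindle block spans about (266–308, 147–202) and its ends are centred near (290,119) and (285,222). I'll measure it precisely.

Run:
```python
from h import *
d=snap('wrist');im=d['pixels']
P=[ray(d,p,.044)[:2] for p in[(269.5,148),(308,150),(305,202),(267,201)]];print(np.round(P,4),np.mean(P,0))
a,b=[ray(d,p,.03)[:2] for p in[(289.5,119),(285,223)]];print(a,b,(a+b)/2,np.degrees(np.arctan2(*(a-b)[::-1])))
hsv=cv2.cvtColor(im,cv2.COLOR_BGR2HSV);print(hsv[130,290],hsv[175,288],hsv[175,240],hsv[175,318])
c=im[105:235,240:330];cv2.imwrite('pics/w3c.png',cv2.resize(c,None,fx=4.5,fy=4.5,interpolation=cv2.INTER_CUBIC))
```

```text
[[ 0.4858 -0.3229]
 [ 0.4778 -0.3634]
 [ 0.4209 -0.3532]
 [ 0.4281 -0.3113]] [ 0.4531745 -0.3377037]
[ 0.51194403 -0.34841733] [ 0.39484089 -0.32712624] [ 0.45339246 -0.33777178] -10.304665069863637
[ 15 117 163] [ 15 122 146] [ 16 103 169] [ 16 106 125]
```

View pics/w3c.png

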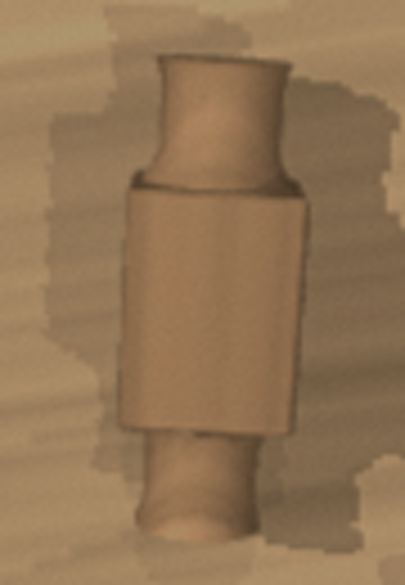

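Emit:
carry_out:
  motion:
    - [[0, -0.0075, -0.04], -0.042]
    - [[0, -0.0075, -0.085], -0.042]
    - [[0, -0.0075, -0.13], -0.042]
    - [[0, -0.0075, -0.17], -0.042]
    - [[0, -0.0075, -0.21], -0.042]
    - [[0, -0.0075, -0.24], -0.042]
    - [[0, -0.0075, -0.255], -0.042]
    - [[0, -0.0075, -0.264], -0.042]
    - [[0, -0.0075, -0.264], -0.042]
    - [[0, -0.0075, -0.264], -0.042]

```text
time: 10.2
position: [0.4543, -0.3388, 0.0099]
tool_rot: [-2.006, 2.417, -0.003]
ft_force: [0.4, -0.2, 0.0]
grip_width: 0.801
```

Emit:
carry_out:
  motion:
    - [[0, 0, 0], 0]
    - [[0, 0, 0], 0]
    - [[0, 0, 0], 0]
    - [[0, 0, 0], 0]
    - [[0, 0, 0], 0]
    - [[0, 0, 0], 0]
    - [[0, 0, 0], 0]
    - [[0, 0, 0], 0]
  grip: 1
  squeeze: 30

```text
time: 11.0
position: [0.4536, -0.3378, 0.0089]
tool_rot: [-2.006, 2.417, -0.0]
ft_force: [-0.9, 1.0, 5.0]
grip_width: 0.499
```

Gripped at 43.4 mm. Lift, then carry over the guard.

Emit:
carry_out:
  motion:
    - [[0, 0, 0.01], 0]
    - [[0, 0, 0.03], 0]
    - [[0, 0, 0.06], 0]
    - [[0, 0, 0.1], 0]
    - [[0, 0, 0.14], 0]
    - [[0, 0, 0.18], 0]
    - [[0, 0, 0.205], 0]
    - [[0, 0, 0.21], 0]
    - [[0, 0, 0.21], 0]
    - [[0, 0, 0.21], 0]

```text
time: 12.0
position: [0.4524, -0.3373, 0.2168]
tool_rot: [2.006, -2.416, -0.004]
ft_force: [-0.2, 0.6, -2.2]
grip_width: 0.502
```

Emit:
carry_out:
  motion:
    - [[0.002, 0.02, 0], 0.01]
    - [[0.005, 0.055, 0], 0.025]
    - [[0.009, 0.095, 0], 0.04]
    - [[0.012, 0.135, 0], 0.055]
    - [[0.016, 0.175, 0], 0.07]
    - [[0.019, 0.215, 0], 0.085]
    - [[0.023, 0.255, 0], 0.1]
    - [[0.026, 0.295, 0], 0.115]
    - [[0.03, 0.335, 0], 0.13]
    - [[0.033, 0.375, 0], 0.145]
    - [[0.037, 0.415, 0], 0.16]
    - [[0.04, 0.455, 0], 0.175]
    - [[0.044, 0.495, 0], 0.19]
    - [[0.046, 0.522, 0], 0.2]
    - [[0.047, 0.535, 0], 0.202]
    - [[0.0475, 0.538, 0], 0.202]
    - [[0.0475, 0.538, 0], 0.202]
    - [[0.0475, 0.538, 0], 0.202]
    - [[0.0475, 0.538, 0], 0.202]

```text
time: 13.9
position: [0.5011, 0.1982, 0.2187]
tool_rot: [2.237, -2.206, 0.0]
ft_force: [0.7, 0.2, -0.9]
grip_width: 0.507
```

Run:
```python
from h import *
d=snap('wrist');t=snap('scene');s=get_state();print(s['position'],s['tool_rot'],s['grip_width'],s['ft_force'])
c=np.hstack([cv2.resize(d['pixels'],(400,300)),cv2.resize(t['pixels'][150:360,230:510],(400,300),interpolation=cv2.INTER_CUBIC)]);cv2.imwrite('pics/p1.png',c)
```

```text
[0.5010226  0.19887476 0.2188041 ] [-2.23781932e+00  2.20468379e+00 -1.71583570e-04] 0.4992542289788543 [ 0.08634949  1.2734145  -1.07669586]
```

View pics/p1.png

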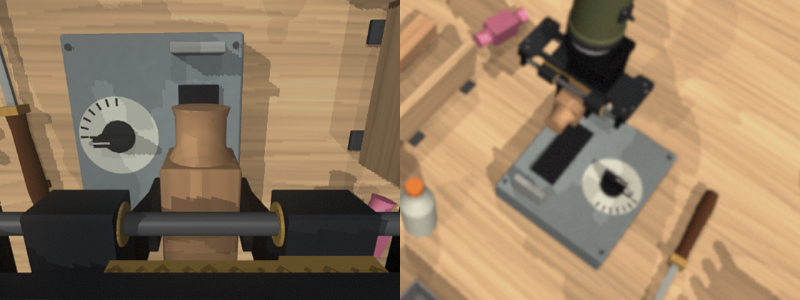

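The spindle is held level above the strip, with its near end at (202,106) in the left panel, and the knob is on its lowest tick. I'll lower part-way and measure.

Emit:
carry_out:
  motion:
    - [[0, 0, -0.02], 0]
    - [[0, 0, -0.05], 0]
    - [[0, 0, -0.08], 0]
    - [[0, 0, -0.1], 0]
    - [[0, 0, -0.11], 0]
    - [[0, 0, -0.115], 0]
    - [[0, 0, -0.115], 0]
    - [[0, 0, -0.115], 0]
    - [[0, 0, -0.115], 0]

```text
time: 14.9
position: [0.5016, 0.2004, 0.1048]
tool_rot: [-2.239, 2.201, -0.001]
ft_force: [1.2, -0.3, -1.5]
grip_width: 0.506
```

Run:
```python
from h import *
d=snap('wrist');s=get_state();p=s['position'];print(p,s['tool_rot'],s['grip_width'],s['ft_force'])
zc=p[2]-.0089
for q in([.561,.2012,.0+zc+.022],[.531,.2226,zc+.044],[.531,.1786,zc+.044]): print('pred',proj(d,q).round(1))
im=d['pixels'];cv2.imwrite('pics/p2.png',cv2.resize(im[0:330,90:490],None,fx=1.8,fy=1.8))
for q in([.566,.2262,.056],[.566,.1762,.056]): print('strip',proj(d,q).round(1))
```

```text
[0.5015092  0.20034907 0.1046547 ] [-2.23878689e+00  2.20143714e+00 -8.35008084e-04] 0.5011279573330242 [-1.32754531 -0.00358638 -1.41403429]
pred [281.5 151.2]
pred [223.  238.6]
pred [340.7 240.5]
strip [237.4 127.4]
strip [325.4 128.9]
```

View pics/p2.png

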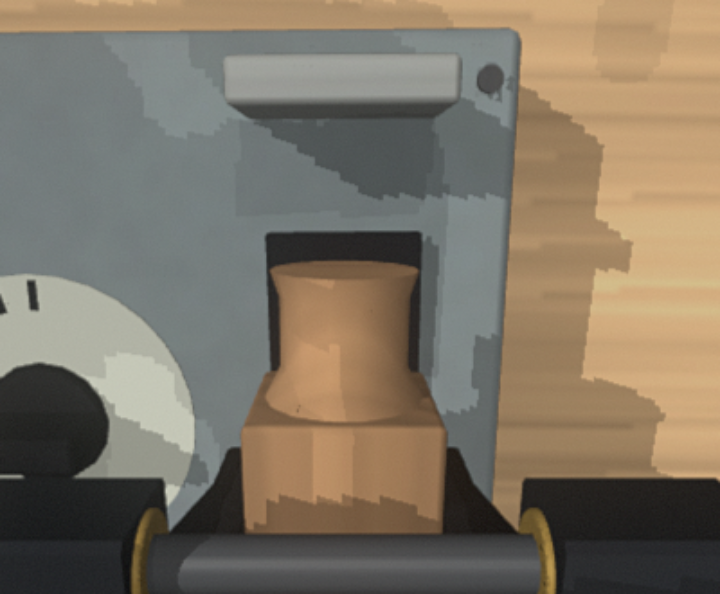

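Run:
```python
from h import *
d=snap('wrist');print(d['extrinsics'].round(3),d['mtx'].round(1));f=d['mtx'][0,0]
im=d['pixels']
for y in(200,206,222,232,236,238,240,245,255,270):
    r=im[y].astype(int); sat=(r[:,2]-r[:,0]>25); x=282
    l=x
    while sat[l]: l-=1
    q=x
    while sat[q]: q+=1
    print(y,l,q,q-l-1, 'depth44',round(.044*f/(q-l-1),4))
P=d['extrinsics'];print('pred depth top/bottom',[ (np.linalg.inv(P)@[.5315,.2,z,1])[2].round(4) for z in(.0957+.044,.0957)])
print(proj(d,[.5315,.2,.1397]),proj(d,[.5315,.2,.0957]),proj(d,[.5615,.2,.1397-.022+.019]))
```

```text
[[ 0.017 -0.958 -0.286  0.58 ]
 [-1.    -0.016 -0.004  0.202]
 [-0.     0.286 -0.958  0.266]
 [ 0.     0.     0.     1.   ]] [[362.1   0.  280.3]
 [  0.  362.1 209.8]
 [  0.    0.    1. ]]
200 244 316 71 depth44 0.2244
206 239 318 78 depth44 0.2043
222 230 330 99 depth44 0.1609
232 226 335 108 depth44 0.1475
236 224 336 111 depth44 0.1435
238 223 338 114 depth44 0.1398
240 223 338 114 depth44 0.1398
245 223 338 114 depth44 0.1398
255 223 338 114 depth44 0.1398
270 223 337 113 depth44 0.141
pred depth top/bottom [np.float64(0.1351), np.float64(0.1772)]
[283.44286664 238.10326445] [282.73147315 205.68118774] [284.99809877 156.50649065]
```

Block edges land within about 2 px of prediction (≈1–2 mm), so the spindle hasn't slipped. Final lowering to about 11 mm above the strip.

Emit:
carry_out:
  motion:
    - [[-0.001, 0, -0.007], 0]
    - [[-0.001, 0, -0.014], 0]
    - [[-0.001, 0, -0.02], 0]
    - [[-0.001, 0, -0.025], 0]
    - [[-0.001, 0, -0.028], 0]
    - [[-0.001, 0, -0.028], 0]
    - [[-0.001, 0, -0.028], 0]
    - [[-0.001, 0, -0.028], 0]
    - [[-0.001, 0, -0.028], 0]
    - [[-0.001, 0, -0.028], 0]
    - [[-0.001, 0, -0.028], 0]
    - [[-0.001, 0, -0.028], 0]

```text
time: 16.2
position: [0.4999, 0.2, 0.0756]
tool_rot: [-2.24, 2.203, -0.0]
ft_force: [0.4, 0.6, -1.2]
grip_width: 0.508
```

Run:
```python
from h import *
d=snap('wrist');t=snap('scene');s=get_state();print(s['position'],s['tool_rot'],s['grip_width'],s['ft_force'],np.abs(s['qd']).max())
c=np.hstack([cv2.resize(d['pixels'],(400,300)),cv2.resize(t['pixels'][190:340,280:480],(400,300),interpolation=cv2.INTER_CUBIC)]);cv2.imwrite('pics/p3.png',c)
```

```text
[0.49984883 0.2000399  0.07563691] [ 2.24005365e+00 -2.20267057e+00  7.74702998e-05] 0.5035175335410569 [-0.4979535   0.97307844 -1.8078331 ] 0.001148792794091298
```

View pics/p3.png

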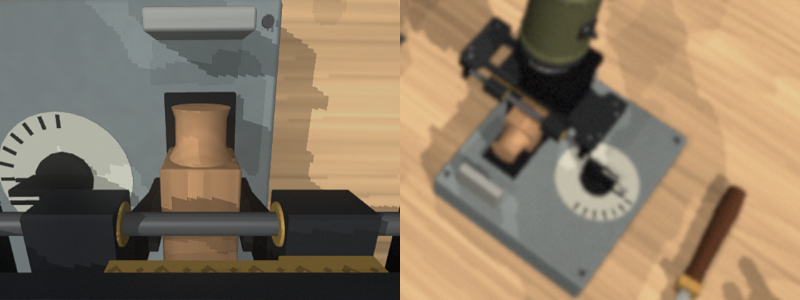

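The spindle's end, at (202,105), sits centred over the dark strip at (166–236, 93), between the posts. The arm is still and nothing is touching.

```bash
python3 -c "
from h import *
print(ticket.close_job())"
```

```text
the job is handed in; nothing more can be done
None
```

The job is handed in, at about 16 s of the 62 s allowed; the hand-in reports no verdict.

- **Knob:** I turned it about 1.25 rad anticlockwise until the torque rose against the stop. A close wrist picture after release showed the pointer on the zero mark.
- **Spindle:** I gripped it across the block (43.5 mm opening, 30 N), lifted its underside to about 0.21 m, carried it over the guard and lowered it onto the strip's centre line.

**Last checks:** By the arm's reading, the underside is about 10.7 mm above the strip. The spindle is centred within about 2 mm and aligned within about 1°. The arm is still, and the grip is holding at 43.8 mm. The residual force reading was under 2.2 N, in line with the spindle's weight plus sensor noise, and the pictures show no contact with the tester.

**One check disagreed slightly:** The block's apparent width in the wrist picture suggested it might sit up to about 4 mm lower. Its edge rows matched within 1–2 mm, so I trusted those; either way it is within the 3–20 mm band.

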